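# Open the locked key case on the office desk

## Task

Open the grey key case on the desk: slide the safety tab clear of the strap, then lift the strap latch up and over past upright, and only then swing the lid up until it stands open by itself, 70 degrees or more. Leave the tab drawn, the latch over and the padlock and other desk things where they are.

Things in the scene. Friction and masses are not known exactly. Their poses are not given: they have to be found in the camera images.
- case: Grey steel key case fixed to the desk, 250 (x) by 280 (y) by 85 mm high. Origin: centre of its underside; x points from its front (the deck with the latch, nearest the robot) to its back (the lid's hinge), y to its left, z up. A fixed front deck 68 mm deep (x -125 to -57 mm) and the lid behind it (x -53 to 115 mm) are level, tops at z = 85 mm. On the deck, from its right to left: padlock lying loose, strap latch (y = 20 mm), slide tab. The lid's pull stands at y = -60 mm.
- tab (a joint): Safety tab, a steel slide bolt on the deck: 0 = locked, 0.028 = fully drawn (m). It slides along the case's +y (to its left, away from the strap), with about 2 N of friction, and stays where it is left. Its flat bar (14 wide, 5 thick, top 15 mm above the deck) lies over the strap and stops it lifting until the tab reads above about 0.016; it begins anywhere from 0 to 0.003.
- tab_grip (a point): Point in the upright of the tab, 32 mm above the deck. The upright is a steel block 10 mm thick along the case's y, 18 mm along x, rising from the bar (15 mm above the deck) to 42 mm above the deck. Two fixed guides 16 mm high stand on the deck at case y = 42 and 108 mm, x = -63 mm; the upright runs between them (y = 58 mm locked, 86 mm drawn).
- latch (a joint): Strap latch, a steel strap hinged at its front end on the deck, reaching back over the lid's front edge: 0 = down, 2.0 = stop (rad). It lifts about the case's y axis: its rear end goes up and then over towards the front; 1.57 = strap standing upright. Friction (about 0.1 N m, 2 N at the tongue) keeps it wherever it is left.
- latch_grip (a point): Point in the latch's upturned tongue: a steel plate at the strap's rear end, 18 mm wide along the case's y, 5 mm thick, its top 35.5 mm above the strap's middle (41 mm above the lid when down). The point is 24 mm above the strap's middle (29.5 mm above the lid when down) and 61.5 mm from the hinge along the strap. It moves with the latch.
- latch_hinge (a point): Centre of the latch's hinge, whose axis runs along the case's y; 5.5 mm above the deck. The strap is 18 mm wide and 5 mm thick; the hinge's two cheeks are 11 mm high and 34 mm over all along y.
- lid (a joint): Lid of the case, about 0.35 kg: 0 = shut, 1.75 = stop (rad), 1.57 = standing upright. Hinged along its rear edge, parallel to the case's y; its front edge rises. A stiff hinge (0.45 N m) holds it at any angle; lifting takes about 5 N at the pull. While the latch is down the strap lies over its front edge and holds it shut.
- lid_grip (a point): Point in the lid's pull: an upright steel fin near the lid's front edge, 8 mm thick along the case's y, 26 mm along x, 34 mm high above the lid; the point is 24 mm above the lid and 154 mm in front of the hinge axis, on its right-hand part (case y = -60 mm). It moves with the lid; the lid's front edge is 14 mm in front of it.
- lid_hinge (a point): On the lid's hinge axis (along the case's y), level with the lid's top, in the middle of the case's width.
- padlock: Bystander: small brass padlock lying loose on the right end of the deck, body 30 by 36 by 18 mm, steel shackle 22 mm longer. Origin: centre of the body's underside.
- tape_roll: Bystander: clear ring of tape 84 mm across, 24 mm high, flat on the desk at the case's right side. Origin: centre of its underside.
- stapler: Bystander: black and steel stapler 135 by 34 by 51 mm on the desk at the case's left side. Origin: centre of its underside.
- mug: Bystander: white mug, 80 mm across, 95 mm high. Origin: centre of its underside.
- bottle: Bystander: blue water bottle, 66 mm across, 190 mm high. Origin: centre of its underside.
- clip_tray: Bystander: black open tray 90 by 120 by 30 mm. Origin: centre of its underside.
- hole_punch: Bystander: grey hole punch 105 by 110 by 56 mm. Origin: centre of its underside.

How it is judged:
By the outcome, as a careful person would: the job done as asked, in the order asked, and still so for the second after the job is handed in, with the robot touching nothing.
It also fails if it takes over 64 s, if anything falls off the work surface, if the arm or the gripper's body presses on something with over 40 N, if the wrist force passes 120 N, or if a joint passes its speed limit or range.

## Robot

A 6-joint arm with a two-finger parallel gripper is mounted at the origin on the work surface. World frame = base frame: x ahead of the robot, y to its left, z up, the work surface at z = 0. Lengths are in m, angles in rad, forces in N, time in s.
With the tool pointing down it reaches from about 0.375 to 0.75 m from the base axis. Payload 9 kg.
Tool frame: the origin (TCP) lies at the centre of the arm's flange, where the gripper is bolted on; the fingertips stand 173 mm ahead of it and the grasp point (between the pads) lies 155 mm ahead of it (env.tips_ahead is the distance from the TCP to the fingertips, in m); z points along the fingers, y is the direction in which the jaws open and shut (so a half turn about z gives the same grasp; the last joint's range is limited). The gripper opens to 85 mm and grips with 20 to 120 N. Pads are 22 mm wide; open, the fingers measure 114 mm over their backs; the gripper's body (76 mm by 85 mm) begins 54 mm behind the grasp point. The pads swing forward as they close: fully open they stand 13 mm farther back than shut.
Start: joints at [1.101, 0.104, 0.097, 1.564, 0, 1.353], TCP at [0.149, 0.581, 0.405] pointing down, gripper open.
Joint ranges: [-2.99, 2.99], [-0.84, 1.86], [-1.1, 1.16], [-1.84, 2.11], [-1.51, 1.56], [-3.14, 3.14]. Speed limits (rad/s): [2.22, 2.22, 2.57, 3.14, 3.14, 3.14].

## Interface

Orientations are given as a 3x3 rotation matrix whose columns are the frame's x, y, z axes.
In Python, from plant import env gives the robot as it stands.
- The arm moves only by the tool play_rows, never from a script. Its argument "increments" is a list of rows, each a list of 5 numbers: the shift along the tool's x, y, z in units of 150 mm (1.0 is 150 mm), then the turn about the tool's z in units of 180 degrees (1.0 is 180 degrees), then the closure, from 0 (fully open) to 1 (shut). In form: [[tx, ty, tz, turn, jaw], ...]. A call has 1 to 12 rows; each row is the pose to reach, as a shift and turn from the pose commanded when the call began, along the tool's axes at that moment, turning the shorter way round; what a row does not reach only later rows make up. A row lasts 1/12 s, in which the tool goes at most 41.7 mm and 7.16 degrees, less where a joint would pass 70% of its speed; a pose out of reach is approached as far as the arm can. A call with a number of a shift or a turn outside -1 to 1 is refused whole. A call with a gripper value outside its range is refused whole. The fingers move at their own pace and stop on an object; "squeeze" is the grip in N (left out, the last holds). Time passes only in rows, so rows that repeat a pose let the fingers close. It gives the time, the measured TCP pose, the force and the opening at its end, in the units of the state.
- env.observe(): the state, without advancing time (a new reading comes with each control period).
- env.get_image(name): name is "side" or "top"; returns a dict with "img" (420x560x3 uint8, blue, green, red), "fx", "fy", "cx", "cy" (pixels), "R" (3x3) and "t" (3): a world point X has camera coordinates R X + t. Camera axes: x right, y down, z forward; pixel columns grow to the right and rows downward; lengths in m; the calibration is good to about 2 mm. A picture is of the moment at which its call begins. There is no depth.
- env.sign_off(): hands the job in, once; it reports no verdict.
The state is a dict: "time_s": time; "joint_pos": joint angles; "joint_velocities": joint speeds; "tau": joint torques, N m; "ee_pos": TCP position; "orientation": TCP orientation; "ft_force": force on the tool from outside, world axes, zero at the start; "torque": the same for the moment, N m; "gripper_width": opening from 0.0 (shut) to 1.0 (fully open).
Only numpy, scipy, OpenCV 4.12 (cv2) and the standard library are available. Lean on these libraries where they do the work, as an engineer would, in place of code of your own. Each camera call takes 0.05 s, during which the arm holds its last target.

## Working session

There is one attempt and no reset: what is moved stays moved. The work goes in short steps, Python scripts to look and compute and a tool call to move; the robot and the scene stay as the last step left them, time stands still between calls to the robot, and variables do not carry over. Pictures are saved under pics/ and viewed, and the job is handed in when it is done.

Besides the shell and the picture viewer there is one more tool, called after "Request:" as a command line: name --pt "numbers of a row" for each row, then --argument value for the rest. play_rows: Moves the arm, as the interface text tells. Shifts and turns lie within -1 to 1; 1 stands for 150 mm of shift or 180 degrees of turn. Its arguments: {"type":"object","properties":{"increments":{"type":"array"},"squeeze":{"type":"number"}},"required":["increments"]}

```bash
ls; mkdir -p pics; python3 - <<'E'
from plant import env
import cv2
s=env.observe(); print(s['time_s'],s['ee_pos'],s['orientation'],s['gripper_width'],env.tips_ahead)
for n in('side','top'):
    g=env.get_image(n); cv2.imwrite(f'pics/{n}0.png',g['img']); print(n,g['fx'],g['fy'],g['cx'],g['cy'],g['R'],g['t'])
E
```

```text
pics
0.0 [0.14940634 0.58099432 0.40391695] [[-9.68476451e-01  2.49104365e-01 -6.16352464e-04]
 [ 2.49104938e-01  9.68475800e-01 -1.16382782e-03]
 [ 3.07007855e-04 -1.28067628e-03 -9.99999133e-01]] 1.0027771141917523 0.1734
side 486.0305943673447 486.0305943673447 276.5099075147961 216.9541799152798 [[ 0.75486407 -0.65583988  0.00736881]
 [-0.45611402 -0.53298913 -0.71265882]
 [ 0.47131756  0.53459951 -0.7014721 ]] [-0.40481567  0.30277786  1.38210447]
top 527.7602719152791 527.7602719152791 279.12024330900124 211.35922428462183 [[-0.00294337 -0.99991307  0.01285227]
 [-0.99803852  0.00213366 -0.06256638]
 [ 0.06253352 -0.01301121 -0.99795805]] [-1.37867298e-03  5.21705942e-01  1.74662566e+00]
```

View pics/side0.png

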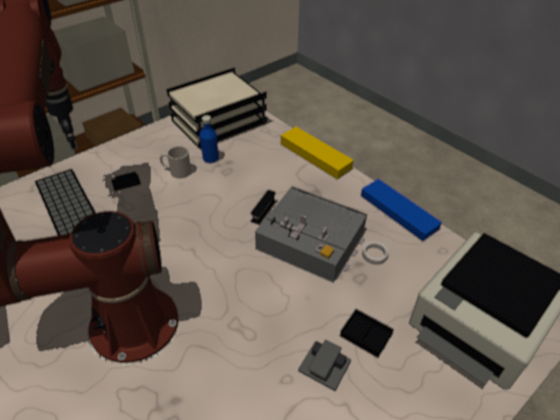

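View pics/top0.png

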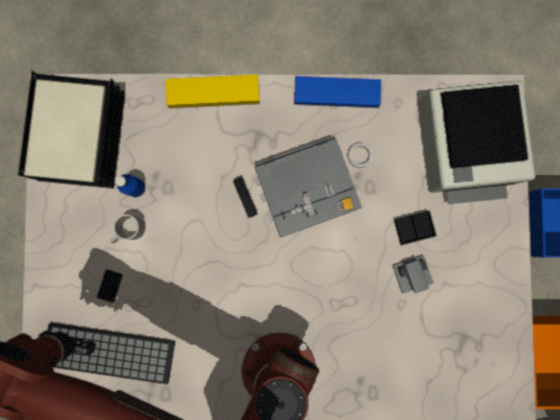

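The side view shows the case around (310,230). In the top view it is around (307,187), rotated about 18°, with the padlock (orange) at (347,204). I'll enlarge both.

```bash
python3 - <<'E'
import cv2
a=cv2.imread('pics/top0.png')[125:247,235:385]; cv2.imwrite('pics/topz.png',cv2.resize(a,None,fx=5,fy=4.9,interpolation=cv2.INTER_CUBIC)*1)
b=cv2.imread('pics/side0.png')[180:280,245:395]; b=cv2.convertScaleAbs(b,alpha=1.5);cv2.imwrite('pics/sidez.png',cv2.resize(b,None,fx=5,fy=5,interpolation=cv2.INTER_CUBIC))
E
```

```text
(no output)
```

View pics/topz.png

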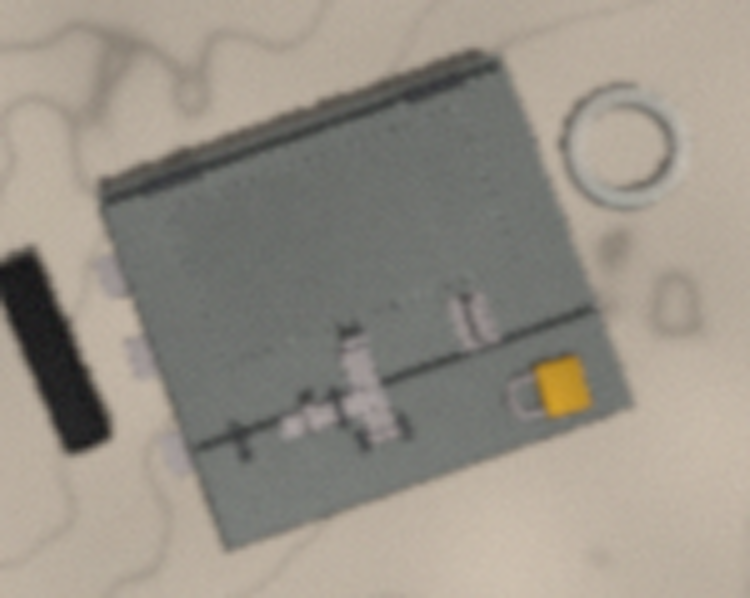

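View pics/sidez.png

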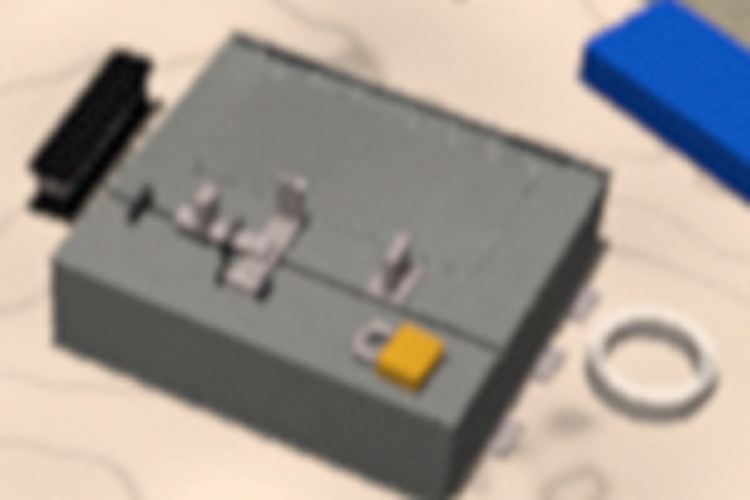

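```bash
cat > h.py <<'E'
import numpy as np, cv2
from plant import env
def cam(n):
    g=env.get_image(n); return g
def ray(g,u,v):
    d=np.array([(u-g['cx'])/g['fx'],(v-g['cy'])/g['fy'],1.]); R=np.array(g['R']);t=np.array(g['t'])
    return -R.T@t, R.T@d
def onz(g,u,v,z):
    c,d=ray(g,u,v); return c+d*(z-c[2])/d[2]
def proj(g,X):
    p=np.array(g['R'])@np.array(X)+np.array(g['t']); return np.array([g['fx']*p[0]/p[2]+g['cx'],g['fy']*p[1]/p[2]+g['cy']])
def tri(g1,p1,g2,p2):
    c1,d1=ray(g1,*p1);c2,d2=ray(g2,*p2)
    d1/=np.linalg.norm(d1);d2/=np.linalg.norm(d2)
    A=np.stack([d1,-d2],1); s=np.linalg.lstsq(A,c2-c1,rcond=None)[0]
    a=c1+s[0]*d1;b=c2+s[1]*d2
    return (a+b)/2,np.linalg.norm(a-b)
def tz(x,y): return (235+(x+.5)/5-.5,125+(y+.5)/4.9-.5)
def sz(x,y): return (245+(x+.5)/5-.5,180+(y+.5)/5-.5)
E
python3 - <<'E'
from h import *
T=cam('top');S=cam('side')
np.set_printoptions(precision=4,suppress=True)
print('cams',ray(T,0,0)[0],ray(S,0,0)[0])
c={'FL':(228,550),'FR':(632,404),'GL':(198,447),'GR':(593,310),'HL':(108,205),'HR':(503,70)}
s={'FL':(52,260),'FR':(450,428),'GL':(108,190),'GR':(500,350),'HL':(232,38),'HR':(608,175)}
for k in c: print(k,onz(T,*tz(*c[k]),.085),onz(S,*sz(*s[k]),.085),*tri(T,tz(*c[k]),S,sz(*s[k])))
q={'tongue top':((349,328),(293,180)),'pull top':((466,293),(403,235)),'upright top':((310,400),(207,187))}
for k,(a,b) in q.items(): print(k,*tri(T,tz(*a),S,sz(*b)))
hsv=cv2.cvtColor(T['img'],cv2.COLOR_BGR2HSV)
E
```

```text
cams [0.4115 0.0202 1.7757] [-0.2077 -0.843   1.1883]
FL [ 0.4357 -0.005   0.085 ] [ 0.4393 -0.0077  0.085 ] [ 0.4375 -0.0064  0.0849] 0.004534710844973397
FR [ 0.5307 -0.2654  0.085 ] [ 0.5307 -0.2661  0.085 ] [ 0.5309 -0.2656  0.0843] 0.0004633996479543665
GL [0.5031 0.014  0.085 ] [0.5063 0.0172 0.085 ] [0.5031 0.0138 0.0896] 0.0006254693417316991
GR [ 0.5928 -0.241   0.085 ] [ 0.5979 -0.243   0.085 ] [ 0.5946 -0.2425  0.0866] 0.005119331713092935
HL [0.6627 0.0717 0.085 ] [0.6676 0.0758 0.085 ] [0.6623 0.0711 0.091 ] 0.0011907161514754388
HR [ 0.7525 -0.1844  0.085 ] [ 0.7628 -0.1839  0.085 ] [ 0.7538 -0.186   0.0916] 0.0070390983536430364
tongue top [ 0.5769 -0.0807  0.122 ] 0.0014185450865975319
pull top [ 0.6002 -0.1554  0.1152] 0.0013095401887446027
upright top [ 0.5291 -0.0548  0.1273] 0.00398371595789289
```

```bash
cat >> h.py <<'E'
np.set_printoptions(precision=4,suppress=True)
YAW=np.radians(19.6); C=np.array([.601,-.0945,0]); X=np.array([np.cos(YAW),np.sin(YAW),0]);Y=np.array([-np.sin(YAW),np.cos(YAW),0])
def W(x,y,z): return C+x*X+y*Y+np.array([0,0,z])
def inc(p,s=None):
    """p: world grasp point. prints units in current tool axes + turn"""
    s=s or env.observe(); R=np.array(s['orientation']); g=np.array(s['ee_pos'])+.155*R[:,2]
    d=R.T@(np.array(p)-g)/.15
    yt=R.T@Y; a=np.arctan2(-yt[0],yt[1]); 
    print('t',s['time_s'],'grasp',g,'case xy',(g-C)@X,(g-C)@Y,'inc',d,'turn',a/np.pi,'F',s['ft_force'],'w',s['gripper_width'],'q',s['joint_pos'])
E
python3 - <<'E'
from h import *
inc(W(-.063,.0595,.20))
T=cam('top');S=cam('side')
print(W(-.063,.0595,.127),proj(T,W(-.063,.0595,.127)),proj(S,W(-.063,.0595,.127)))
E
```

```text
t 0.2 grasp [0.1494 0.5809 0.2493] case xy -0.19884126452381815 0.7877679552260709 inc [-3.4676 -3.5166  0.3305] turn -0.18905460023128307 F [-0.4918  0.5893 -0.4834] w 0.9962763160199458 q [ 1.1013  0.1045  0.0968  1.5639 -0.      1.3531]
[ 0.5217 -0.0596  0.127 ] [297.7288 209.1136] [285.8631 218.9136]
```

Request:
play_rows --pt "-0.12 -0.12 0 0 0" --pt "-0.3 -0.3 0 0 0" --pt "-0.48 -0.48 0 0 0" --pt "-0.65 -0.65 0 0 0" --pt "-0.8 -0.8 0 0 0" --pt "-0.95 -0.95 0 0 0" --pt "-1 -1 0 0 0"

```text
time_s: 0.88
ee_pos: [0.2587, 0.396, 0.4049]
orientation: [[-0.968, 0.251, 0.001], [0.251, 0.968, -0.0], [-0.001, -0.0, -1.0]]
ft_force: [0.2, -0.5, 0.1]
gripper_width: 0.997
```

Request:
play_rows --pt "-0.18 -0.18 0 0 0" --pt "-0.36 -0.36 0 0 0" --pt "-0.54 -0.54 0 0 0" --pt "-0.7 -0.7 0 0 0" --pt "-0.86 -0.86 0 0 0" --pt "-1 -1 0 0 0"

```text
time_s: 1.38
ee_pos: [0.3659, 0.2143, 0.4049]
orientation: [[-0.968, 0.249, 0.001], [0.249, 0.968, 0.0], [-0.001, 0.0, -1.0]]
ft_force: [0.5, -0.4, -0.4]
gripper_width: 1.004
```

```bash
python3 -c "
from h import *
inc(W(-.063,.0595,.20))"
```

```text
t 1.3833 grasp [0.366  0.2143 0.2499] case xy -0.1177742746439223 0.3697261965541069 inc [-1.4602 -1.5094  0.3327] turn -0.18914081811358505 F [ 0.5445 -0.3944 -0.4224] w 1.0037528459984513 q [ 0.2191 -0.4416 -0.3926  1.6191  0.0001  0.4712]
```

Request:
play_rows --pt "-0.15 -0.15 0 -0.03 0.3" --pt "-0.32 -0.33 0 -0.07 0.4" --pt "-0.5 -0.52 0 -0.1 0.4" --pt "-0.68 -0.7 0 -0.14 0.4" --pt "-0.85 -0.88 0 -0.18 0.4" --pt "-0.97 -1 0 -0.189 0.4" --pt "-0.97 -1 0 -0.189 0.4" --pt "-0.97 -1 0 -0.189 0.4"

```text
time_s: 2.05
ee_pos: [0.4693, 0.0331, 0.4044]
orientation: [[-0.943, -0.332, -0.001], [-0.332, 0.943, 0.0], [0.001, 0.001, -1.0]]
ft_force: [-0.2, 0.6, -0.3]
gripper_width: 0.6
```

```bash
python3 -c "
from h import *
inc(W(-.063,.0595,.16))"
```

```text
t 2.05 grasp [0.4692 0.0332 0.2494] case xy -0.08129919965414376 0.16450938564539566 inc [-0.1246 -0.7001  0.5952] turn -0.0010089230053232038 F [-0.1905  0.5556 -0.3386] w 0.5998810897278407 q [-0.2086 -0.2925 -0.2773  1.5869  0.0003 -0.5475]
```

Request:
play_rows --pt "-0.03 -0.15 0.1 0 0.5" --pt "-0.06 -0.35 0.25 0 0.5" --pt "-0.1 -0.55 0.4 0 0.5" --pt "-0.125 -0.66 0.5 0 0.5" --pt "-0.125 -0.7 0.595 0 0.5" --pt "-0.125 -0.7 0.595 0 0.5" --pt "-0.125 -0.7 0.595 0 0.5"

```text
time_s: 2.63
ee_pos: [0.5213, -0.0572, 0.3151]
orientation: [[-0.942, -0.335, -0.002], [-0.335, 0.942, 0.001], [0.001, 0.002, -1.0]]
ft_force: [0.8, -0.4, 0.4]
gripper_width: 0.502
```

```bash
python3 -c "
from h import *
inc(W(-.063,.0595,.123))
S=cam('side')['img'][160:280,215:365]
cv2.imwrite('pics/s1.png',cv2.resize(cv2.convertScaleAbs(S,alpha=1.5),None,fx=5,fy=5,interpolation=cv2.INTER_CUBIC))"
```

```text
t 2.6333 grasp [ 0.521  -0.0571  0.1601] case xy -0.06277106021746773 0.062101284776109586 inc [ 0.0013 -0.0177  0.2475] turn 1.2012932263398321e-05 F [ 0.7601 -0.3988  0.4166] w 0.5019965682335364 q [-0.3592 -0.1241 -0.2919  1.4048  0.0004 -0.7013]
```

View pics/s1.png

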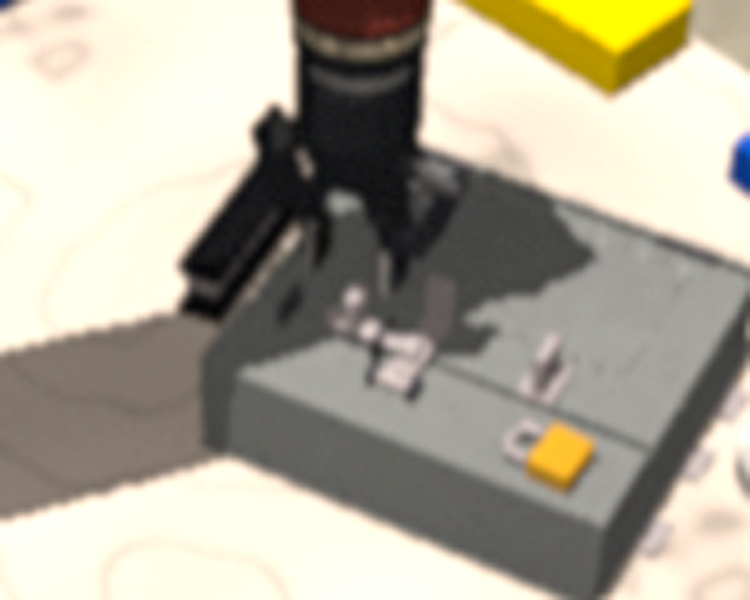

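The side view shows the fingers at about (318,255) and (400,275), hovering on either side of the tab upright at (352,300). I'll descend and close.

Request:
play_rows --pt "0 -0.017 0.08 0 0.5" --pt "0 -0.017 0.16 0 0.5" --pt "0 -0.017 0.22 0 0.5" --pt "0 -0.017 0.248 0 0.5" --pt "0 -0.017 0.248 0 0.5" --pt "0 -0.017 0.248 0 0.7" --pt "0 -0.017 0.248 0 0.9" --pt "0 -0.017 0.248 0 1" --pt "0 -0.017 0.248 0 1" --pt "0 -0.017 0.248 0 1" --pt "0 -0.017 0.248 0 1" --squeeze 25

```text
time_s: 3.6
ee_pos: [0.5227, -0.0607, 0.2788]
orientation: [[-0.942, -0.335, 0.001], [-0.335, 0.942, -0.0], [-0.001, -0.0, -1.0]]
ft_force: [-1.2, 1.8, 5.3]
gripper_width: 0.109
```

```bash
python3 -c "
from h import *
inc(W(-.063,.087,.123))
S=cam('side')['img'][160:280,215:365]
cv2.imwrite('pics/s2.png',cv2.resize(cv2.convertScaleAbs(S,alpha=1.8),None,fx=5,fy=5,interpolation=cv2.INTER_CUBIC))"
```

```text
t 3.6 grasp [ 0.5228 -0.0607  0.1238] case xy -0.062312068189855824 0.058032493143154534 inc [0.0046 0.1931 0.0055] turn -1.6541265650789912e-05 F [-1.1953  1.7695  5.2831] w 0.10929473331901865 q [-0.3646 -0.1074 -0.3426  1.3349  0.0003 -0.7066]
```

View pics/s2.png

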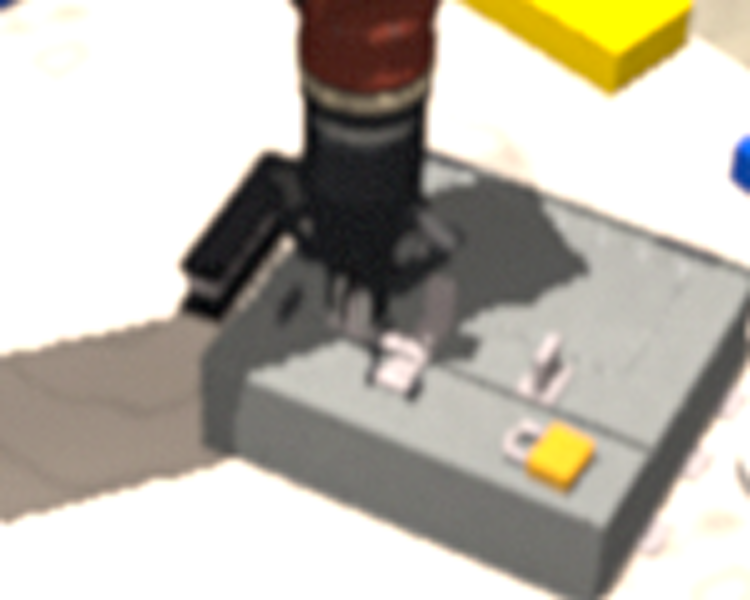

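The opening reads 9 mm, which matches the 10 mm upright, at case y = 0.058. I'll slide it to the left.

Request:
play_rows --pt "0 0.02 0 0 1" --pt "0 0.05 0 0 1" --pt "0 0.08 0 0 1" --pt "0 0.11 0 0 1" --pt "0 0.14 0 0 1" --pt "0 0.165 0 0 1" --pt "0 0.18 0 0 1" --pt "0 0.18 0 0 1" --pt "0 0.18 0 0 1"

```text
time_s: 4.4
ee_pos: [0.5135, -0.035, 0.2788]
orientation: [[-0.942, -0.336, 0.001], [-0.336, 0.942, -0.0], [-0.001, -0.0, -1.0]]
ft_force: [-2.6, 0.4, 6.8]
gripper_width: 0.108
```

```bash
python3 -c "
from h import *
inc(W(-.063,.087,.123))"
```

```text
t 4.4 grasp [ 0.5136 -0.035   0.1238] case xy -0.062399429635585466 0.08537787388828974 inc [0.004  0.0108 0.0052] turn 4.82606759589111e-05 F [-2.5815  0.3591  6.8378] w 0.10780098029200555 q [-0.3225 -0.1437 -0.3761  1.3376 -0.     -0.6648]
```

Request:
play_rows --pt "0 0 0 0 0.7" --pt "0 0 0 0 0.5" --pt "0 0 0 0 0.5" --pt "0 0 -0.1 0 0.5" --pt "0 0 -0.25 0 0.5" --pt "0 0 -0.4 0 0.5" --pt "0 0 -0.5 0 0.5" --pt "0 0 -0.5 0 0.5"

```text
time_s: 5.07
ee_pos: [0.5142, -0.0355, 0.3566]
orientation: [[-0.942, -0.335, 0.004], [-0.335, 0.942, -0.001], [-0.004, -0.003, -1.0]]
ft_force: [1.2, -0.2, 0.9]
gripper_width: 0.498
```

```bash
python3 -c "
from h import *
inc(W(-.018,.02,.165))
S=cam('side')['img'][160:280,215:365]
cv2.imwrite('pics/s3.png',cv2.resize(cv2.convertScaleAbs(S,alpha=2),None,fx=5,fy=5,interpolation=cv2.INTER_CUBIC))
"
```

```text
t 5.0667 grasp [ 0.5148 -0.0357  0.2016] case xy -0.06142854770851564 0.08431288604952712 inc [-0.2887 -0.4281  0.246 ] turn -3.5373987193589056e-05 F [ 1.1758 -0.2298  0.8597] w 0.49751163941337456 q [-0.3231 -0.1631 -0.2524  1.477   0.0001 -0.6651]
```

View pics/s3.png

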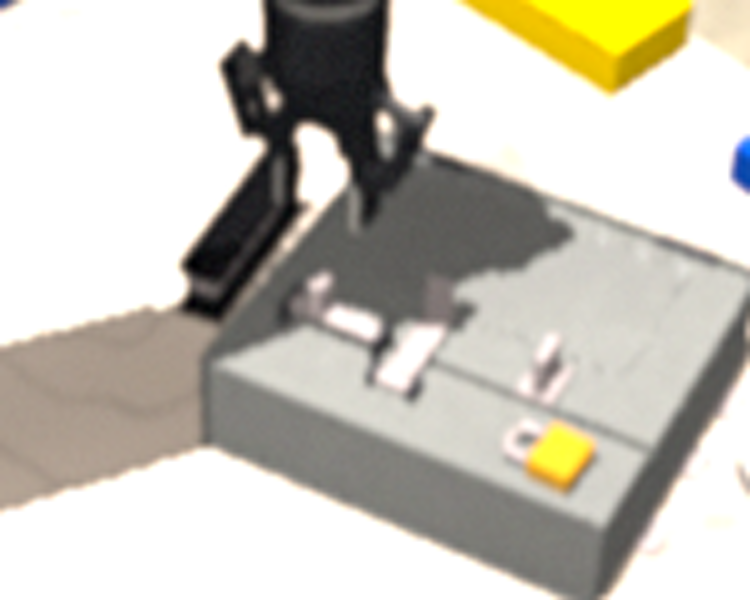

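The tab upright is now at (318,285), next to the left guide, and the bar end at (380,325) is clear of the strap. The tongue is at (440,295).

```bash
python3 -c "
from h import *
S=cam('side')
for p in [(-.018,.02,.126),(-.018,.011,.126),(-.018,.029,.126),(-.0795,.003,.096),(-.0795,.037,.096),(-.0795,.02,.0905),(-.0395,-.06,.119),(-.027,-.06,.119),(-.052,-.06,.119)]:
  u=proj(S,W(*p)); print(p,(u-[215,160])*5)
"
```

```text
(-0.018, 0.02, 0.126) [444.055  273.9087]
(-0.018, 0.011, 0.126) [456.876  278.9129]
(-0.018, 0.029, 0.126) [431.2862 268.9249]
(-0.0795, 0.003, 0.096) [420.8461 378.6905]
(-0.0795, 0.037, 0.096) [372.325 358.867]
(-0.0795, 0.02, 0.0905) [396.1981 374.8388]
(-0.0395, -0.06, 0.119) [543.9805 348.8689]
(-0.027, -0.06, 0.119) [552.7344 336.1611]
(-0.052, -0.06, 0.119) [535.1344 361.7107]
```

Request:
play_rows --pt "-0.1 -0.15 0 0 0.5" --pt "-0.2 -0.32 0.05 0 0.5" --pt "-0.275 -0.428 0.15 0 0.5" --pt "-0.275 -0.428 0.3 0 0.5" --pt "-0.275 -0.428 0.43 0 0.5" --pt "-0.275 -0.428 0.53 0 0.5" --pt "-0.275 -0.428 0.573 0 0.5" --pt "-0.275 -0.428 0.573 0 0.5" --pt "-0.275 -0.428 0.573 0 0.5"

```text
time_s: 5.92
ee_pos: [0.5736, -0.0818, 0.2669]
orientation: [[-0.942, -0.335, -0.001], [-0.335, 0.942, 0.0], [0.001, 0.001, -1.0]]
ft_force: [0.4, 0.3, -0.1]
gripper_width: 0.5
```

Request:
play_rows --pt "0 0 0 0 0.7" --pt "0 0 0 0 0.9" --pt "0 0 0 0 1" --pt "0 0 0 0 1" --pt "0 0 0 0 1" --pt "0 0 0 0 1" --squeeze 25

```text
time_s: 6.42
ee_pos: [0.5744, -0.0824, 0.2686]
orientation: [[-0.942, -0.335, 0.002], [-0.335, 0.942, -0.001], [-0.002, -0.002, -1.0]]
ft_force: [0.2, -3.0, 6.5]
gripper_width: 0.204
```

```bash
python3 -c "
from h import *
inc(W(-.02,.02,.1145))
S=cam('side')['img'][160:280,215:365]
cv2.imwrite('pics/s4.png',cv2.resize(cv2.convertScaleAbs(S,alpha=2),None,fx=5,fy=5,interpolation=cv2.INTER_CUBIC))
"
```

```text
t 6.4167 grasp [ 0.5748 -0.0826  0.1136] case xy -0.02071792403154231 0.020042593806221844 inc [-0.0048 -0.0003 -0.0059] turn -0.00012736058963188414 F [ 0.2041 -3.041   6.4869] w 0.20350488227537636 q [-0.3676  0.0621 -0.1942  1.3119 -0.0004 -0.7093]
```

View pics/s4.png

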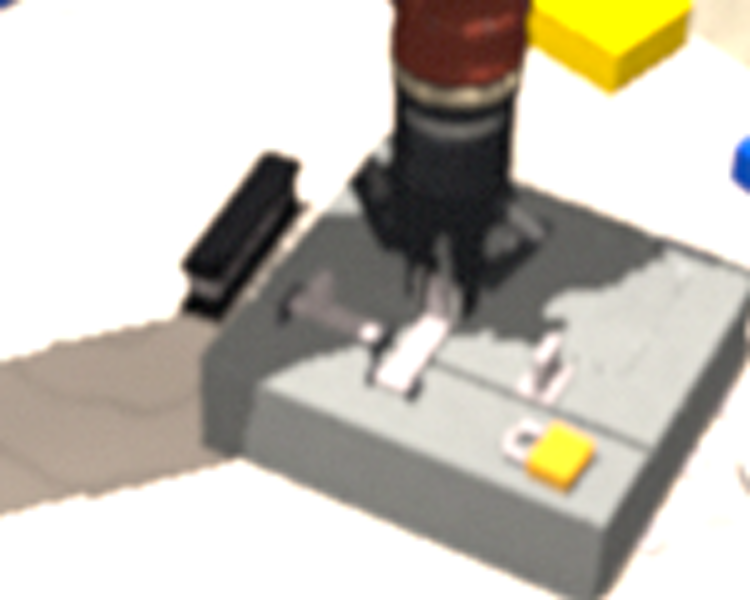

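The opening is 17 mm, so the 18 mm tongue is gripped between the fingers at (440,290). Next I'll work out the arc.

```bash
python3 -c "
import numpy as np
a,b=.0615,.0235
for t in range(0,115,7):
  r=np.radians(t); print(t, round((a-(a*np.cos(r)-b*np.sin(r)))/.15,3), round(-((a*np.sin(r)+b*np.cos(r))-b)/.15,3))
"
```

```text
0 0.0 -0.0
7 0.022 -0.049
14 0.05 -0.095
21 0.083 -0.137
28 0.122 -0.174
35 0.164 -0.207
42 0.21 -0.234
49 0.259 -0.256
56 0.311 -0.271
63 0.363 -0.28
70 0.417 -0.282
77 0.47 -0.278
84 0.523 -0.267
91 0.574 -0.251
98 0.622 -0.228
105 0.667 -0.199
112 0.709 -0.165
```

Request:
play_rows --pt "0.022 0 -0.049 0 1" --pt "0.05 0 -0.095 0 1" --pt "0.083 0 -0.137 0 1" --pt "0.122 0 -0.174 0 1" --pt "0.164 0 -0.207 0 1" --pt "0.21 0 -0.234 0 1" --pt "0.259 0 -0.256 0 1" --pt "0.311 0 -0.271 0 1" --pt "0.311 0 -0.271 0 1"

```text
time_s: 7.22
ee_pos: [0.5301, -0.0982, 0.3094]
orientation: [[-0.942, -0.335, 0.003], [-0.335, 0.942, -0.001], [-0.003, -0.002, -1.0]]
ft_force: [4.3, -3.5, 4.5]
gripper_width: 0.201
```

```bash
python3 -c "
from h import *
inc(W(-.02,.02,.1145))
S=cam('side')['img'][160:280,215:365]
cv2.imwrite('pics/s5.png',cv2.resize(cv2.convertScaleAbs(S,alpha=2),None,fx=5,fy=5,interpolation=cv2.INTER_CUBIC))
"
```

```text
t 7.2167 grasp [ 0.5306 -0.0984  0.1544] case xy -0.06763156800833632 0.01996990870989326 inc [-0.3168  0.001   0.2669] turn -0.0001686206534247281 F [ 4.2848 -3.4567  4.4925] w 0.20084159531998272 q [-0.426  -0.0813 -0.2622  1.3864  0.0003 -0.7676]
```

View pics/s5.png

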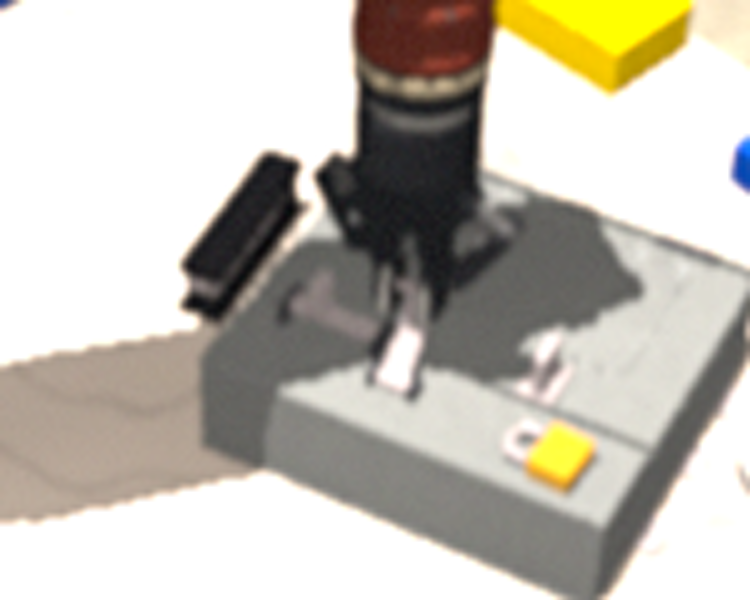

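The strap at (400,355) is rising with the fingers. I'll continue along the arc.

Request:
play_rows --pt "0.052 0 -0.009 0 1" --pt "0.106 0 -0.011 0 1" --pt "0.159 0 -0.007 0 1" --pt "0.212 0 0.004 0 1" --pt "0.263 0 0.02 0 1" --pt "0.311 0 0.043 0 1" --pt "0.356 0 0.072 0 1" --pt "0.37 0 0.083 0 1" --pt "0.37 0 0.083 0 1"

```text
time_s: 8.02
ee_pos: [0.4776, -0.1169, 0.2966]
orientation: [[-0.942, -0.335, 0.001], [-0.335, 0.942, -0.002], [0.0, -0.003, -1.0]]
ft_force: [-2.8, -6.5, 8.7]
gripper_width: 0.198
```

```bash
python3 -c "
from h import *
inc(W(-.02,.02,.1145))
S=cam('side')['img'][160:280,215:365]
cv2.imwrite('pics/s6.png',cv2.resize(cv2.convertScaleAbs(S,alpha=2),None,fx=5,fy=5,interpolation=cv2.INTER_CUBIC))
"
```

```text
t 8.0167 grasp [ 0.4777 -0.1173  0.1416] case xy -0.12376837102846835 0.019878361937505824 inc [-0.6918  0.0019  0.1807] turn -0.00029950887148453756 F [-2.762  -6.5038  8.7323] w 0.19829860214261383 q [-0.5063 -0.2251 -0.4159  1.3782 -0.0018 -0.8474]
```

View pics/s6.png

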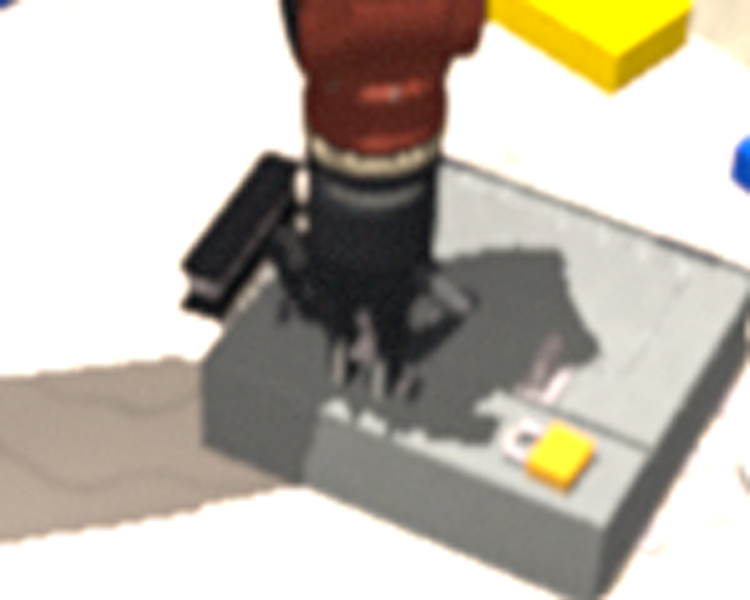

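Request:
play_rows --pt "0 0 0 0 0.7" --pt "0 0 0 0 0.5" --pt "0 0 0 0 0.5" --pt "0 0 -0.1 0 0.5" --pt "0 0 -0.25 0 0.5" --pt "0 0 -0.4 0 0.5" --pt "0 0 -0.5 0 0.5" --pt "-0.15 -0.12 -0.5 0 0.5" --pt "-0.35 -0.3 -0.5 0 0.6" --pt "-0.5 -0.48 -0.5 0 0.6" --pt "-0.565 -0.533 -0.5 0 0.6" --pt "-0.565 -0.533 -0.5 0 0.6"

```text
time_s: 9.07
ee_pos: [0.586, -0.164, 0.3685]
orientation: [[-0.942, -0.335, -0.002], [-0.335, 0.942, 0.001], [0.001, 0.002, -1.0]]
ft_force: [0.3, 0.4, 0.1]
gripper_width: 0.395
```

```bash
python3 -c "
from h import *
inc(W(-.039,-.06,.109))
S=cam('side')['img'][160:280,215:365]
cv2.imwrite('pics/s7.png',cv2.resize(cv2.convertScaleAbs(S,alpha=2),None,fx=5,fy=5,interpolation=cv2.INTER_CUBIC))
S=cam('top')['img'][125:247,235:385]
cv2.imwrite('pics/t7.png',cv2.resize(cv2.convertScaleAbs(S,alpha=1.3),None,fx=5,fy=4.9,interpolation=cv2.INTER_CUBIC))
"
```

```text
t 9.0667 grasp [ 0.5857 -0.1637  0.2135] case xy -0.037601324783514994 -0.06011342044632912 inc [ 0.0085 -0.0006  0.6965] turn -9.954389027457127e-05 F [0.2918 0.3771 0.1026] w 0.3952695070890035 q [-0.4875  0.1274  0.0566  1.5022  0.0004 -0.8293]
```

View pics/s7.png

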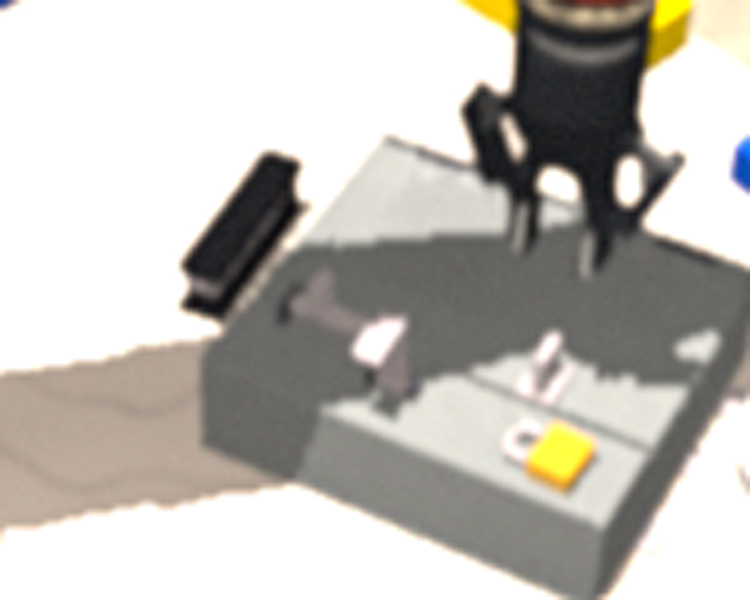

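View pics/t7.png

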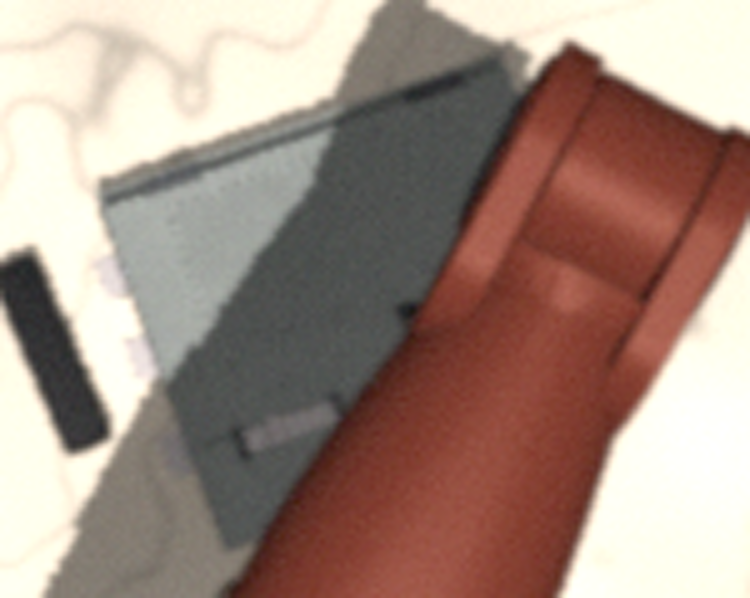

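The side view shows the strap standing at (400,370), with its tongue at (380,340) turned to the front. The pull is at (548,360) under the fingers, and the top view shows the tab bar at (290,425), drawn and clear. I'll descend onto the pull.

Request:
play_rows --pt "0.008 0 0.15 0 0.6" --pt "0.008 0 0.3 0 0.6" --pt "0.008 0 0.45 0 0.6" --pt "0.008 0 0.58 0 0.6" --pt "0.008 0 0.65 0 0.6" --pt "0.008 0 0.672 0 0.6" --pt "0.008 0 0.672 0 0.6" --pt "0.008 0 0.672 0 0.8" --pt "0.008 0 0.672 0 1" --pt "0.008 0 0.672 0 1" --pt "0.008 0 0.672 0 1" --pt "0.008 0 0.672 0 1" --squeeze 35

```text
time_s: 10.17
ee_pos: [0.5837, -0.164, 0.2715]
orientation: [[-0.942, -0.335, 0.002], [-0.335, 0.942, -0.002], [-0.002, -0.002, -1.0]]
ft_force: [-0.2, -2.9, 6.5]
gripper_width: 0.083
```

```bash
python3 -c "
from h import *
inc(W(-.039,-.06,.113))
S=cam('side')['img'][160:280,215:365]
cv2.imwrite('pics/s8.png',cv2.resize(cv2.convertScaleAbs(S,alpha=2),None,fx=5,fy=5,interpolation=cv2.INTER_CUBIC))
a,b=.154,.027
for t in range(0,88,4):
  r=np.radians(t); print(t, round(-(a-(a*np.cos(r)-b*np.sin(r)))/.15,3), round(-((a*np.sin(r)+b*np.cos(r))-b)/.15,3))
"
```

```text
t 10.1667 grasp [ 0.5841 -0.1643  0.1165] case xy -0.039359933949186375 -0.0600872720116829 inc [-0.0024  0.0006  0.0232] turn -9.593279737814222e-05 F [-0.2258 -2.9073  6.5026] w 0.08275878475439397 q [-0.4893  0.1386 -0.1077  1.3216 -0.0004 -0.8311]
0 -0.0 -0.0
4 -0.015 -0.071
8 -0.035 -0.141
12 -0.06 -0.21
16 -0.089 -0.276
20 -0.123 -0.34
24 -0.162 -0.402
28 -0.205 -0.461
32 -0.251 -0.517
36 -0.302 -0.569
40 -0.356 -0.618
44 -0.413 -0.663
48 -0.473 -0.703
52 -0.536 -0.74
56 -0.602 -0.772
60 -0.669 -0.799
64 -0.738 -0.822
68 -0.809 -0.839
72 -0.881 -0.852
76 -0.953 -0.86
80 -1.026 -0.862
84 -1.098 -0.86
```

View pics/s8.png

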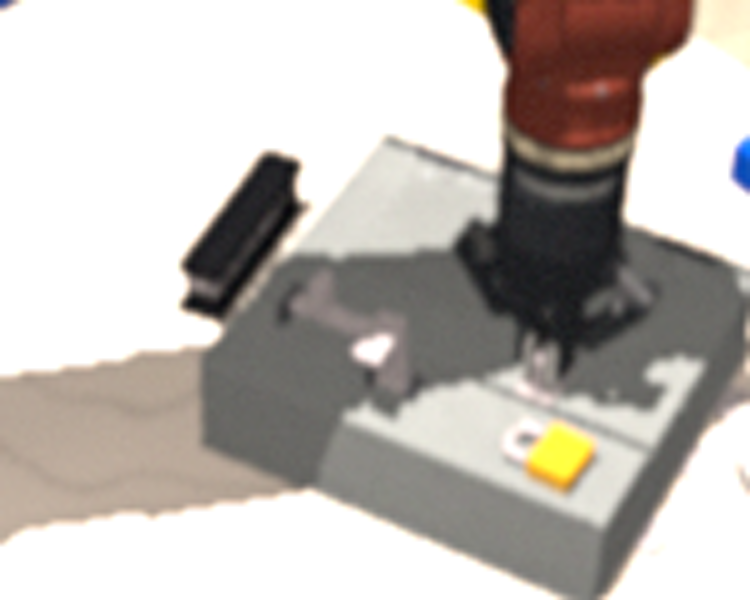

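The opening is 7 mm on the 8 mm pull. I'll lift to about 40° and then check.

Request:
play_rows --pt "-0.007 0 -0.035 0 1" --pt "-0.015 0 -0.071 0 1" --pt "-0.035 0 -0.141 0 1" --pt "-0.06 0 -0.21 0 1" --pt "-0.089 0 -0.276 0 1" --pt "-0.123 0 -0.34 0 1" --pt "-0.162 0 -0.402 0 1" --pt "-0.205 0 -0.461 0 1" --pt "-0.251 0 -0.517 0 1" --pt "-0.302 0 -0.569 0 1" --pt "-0.356 0 -0.618 0 1" --pt "-0.356 0 -0.618 0 1"

```text
time_s: 11.22
ee_pos: [0.6342, -0.146, 0.3632]
orientation: [[-0.942, -0.335, 0.0], [-0.335, 0.942, -0.002], [0.0, -0.002, -1.0]]
ft_force: [-0.6, -5.0, 1.9]
gripper_width: 0.083
```

```bash
python3 -c "
from h import *
inc(W(-.039,-.06,.113))
S=cam('side')['img'][130:280,215:395]
cv2.imwrite('pics/s9.png',cv2.resize(cv2.convertScaleAbs(S,alpha=2),None,fx=4,fy=4,interpolation=cv2.INTER_CUBIC))
"
```

```text
t 11.2167 grasp [ 0.6342 -0.1463  0.2082] case xy 0.013924344311001036 -0.059903920389178196 inc [0.3526 0.0003 0.6351] turn -0.00011441204663483463 F [-0.5919 -4.9622  1.8516] w 0.08320703831016125 q [-0.4265  0.2557  0.1902  1.5045 -0.0015 -0.7682]
```

View pics/s9.png

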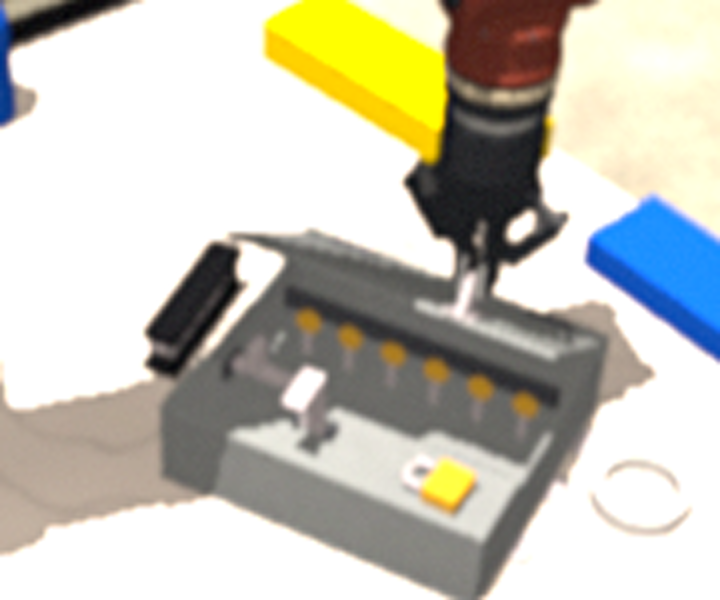

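The lid is open about 40°: its edge runs from (310,235) to (600,340), the keys are visible, and the padlock is still at (445,485). I'll carry on to about 80°.

Request:
play_rows --pt "-0.057 0 -0.045 0 1" --pt "-0.117 0 -0.085 0 1" --pt "-0.18 0 -0.122 0 1" --pt "-0.246 0 -0.154 0 1" --pt "-0.313 0 -0.181 0 1" --pt "-0.382 0 -0.204 0 1" --pt "-0.453 0 -0.221 0 1" --pt "-0.525 0 -0.234 0 1" --pt "-0.597 0 -0.242 0 1" --pt "-0.67 0 -0.244 0 1" --pt "-0.67 0 -0.244 0 1" --pt "-0.67 0 -0.244 0 1"

```text
time_s: 12.27
ee_pos: [0.7286, -0.1122, 0.4]
orientation: [[-0.942, -0.335, 0.002], [-0.335, 0.942, -0.001], [-0.002, -0.001, -1.0]]
ft_force: [2.1, -3.3, 3.5]
gripper_width: 0.08
```

```bash
python3 -c "
from h import *
inc(W(-.039,-.06,.113))
S=cam('side')['img'][130:280,215:395]
cv2.imwrite('pics/s10.png',cv2.resize(cv2.convertScaleAbs(S,alpha=2),None,fx=4,fy=4,interpolation=cv2.INTER_CUBIC))
"
```

```text
t 12.2667 grasp [ 0.7289 -0.1123  0.245 ] case xy 0.11453120646738763 -0.05967718400094443 inc [ 1.0249 -0.0009  0.8782] turn -1.4399709617047112e-05 F [ 2.0746 -3.2671  3.4582] w 0.08007362788170702 q [-0.3294  0.5621  0.6378  1.6444 -0.0002 -0.6715]
```

View pics/s10.png

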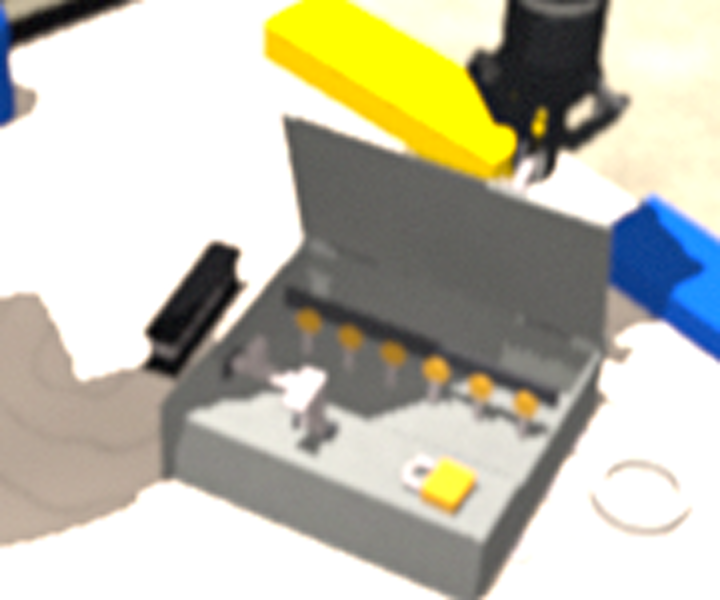

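Request:
play_rows --pt "0 0 0 0 0.8" --pt "0 0 0 0 0.6" --pt "0 0 0 0 0.5" --pt "0 0 0 0 0.5" --pt "0 0 -0.1 0 0.5" --pt "0 0 -0.25 0 0.5" --pt "0 0 -0.4 0 0.5" --pt "0 0 -0.5 0 0.5" --pt "0 0 -0.5 0 0.5"

```text
time_s: 13.07
ee_pos: [0.728, -0.1118, 0.4779]
orientation: [[-0.942, -0.335, 0.005], [-0.335, 0.942, -0.001], [-0.004, -0.003, -1.0]]
ft_force: [0.0, 0.5, 0.1]
gripper_width: 0.502
```

```bash
python3 -c "
from h import *
inc(W(-.039,-.06,.113))
G=cam('side')
for th in (65,70,75,80,85,90):
  r=np.radians(th); print(th,[(proj(G,W(.115-.168*np.cos(r),y,.085+.168*np.sin(r)))-[215,130])*4 for y in (.14,-.14)])
for th in (80,95,107,114):
  r=np.radians(th); f=lambda a,b,y:(proj(G,W(-.082+a*np.cos(r)-b*np.sin(r),y,.0905+a*np.sin(r)+b*np.cos(r)))-[215,130])*4
  print(th,'strap end',f(.064,0,.011),f(.064,0,.029),'tongue tip',f(.0615,.0355,.011),f(.0615,.0355,.029))
S=G['img'][130:280,215:395]
cv2.imwrite('pics/s11.png',cv2.resize(cv2.convertScaleAbs(S,alpha=2),None,fx=4,fy=4,interpolation=cv2.INTER_CUBIC))
S=cam('top')['img'];cv2.imwrite('pics/t11.png',S)
cv2.imwrite('pics/t11z.png',cv2.resize(cv2.convertScaleAbs(S[125:247,235:385],alpha=1.3),None,fx=5,fy=4.9,interpolation=cv2.INTER_CUBIC))
"
```

```text
t 13.0667 grasp [ 0.7287 -0.112   0.3229] case xy 0.11444072894537238 -0.05928704365153532 inc [ 1.0284 -0.001   1.3955] turn -1.3283316045430978e-06 F [0.0169 0.4933 0.0788] w 0.5019378899296545 q [-0.3293  0.6406  0.89    1.8154  0.0003 -0.6714]
65 [array([261.6567, 136.4528]), array([594.8866, 255.2552])]
70 [array([270.1203, 121.5148]), array([602.8735, 238.9341])]
75 [array([278.7715, 107.5876]), array([610.8056, 223.6105])]
80 [array([287.5242,  94.7952]), array([618.6058, 209.4235])]
85 [array([296.2934,  83.2457]), array([626.1999, 196.4953])]
90 [array([304.9958,  73.0297]), array([633.5186, 184.9298])]
80 strap end [335.6004 359.6141] [314.5282 351.2706] tongue tip [313.7342 385.2929] [292.3971 376.6971]
95 strap end [325.3322 372.5717] [304.1464 364.1107] tongue tip [302.9295 407.1788] [281.5762 398.4633]
107 strap end [317.0052 385.8403] [295.7618 377.2854] tongue tip [295.3973 425.7891] [274.0742 416.9926]
114 strap end [312.2774 394.5149] [291.0157 385.9073] tongue tip [291.628  436.6965] [270.3396 427.8607]
```

View pics/s11.png

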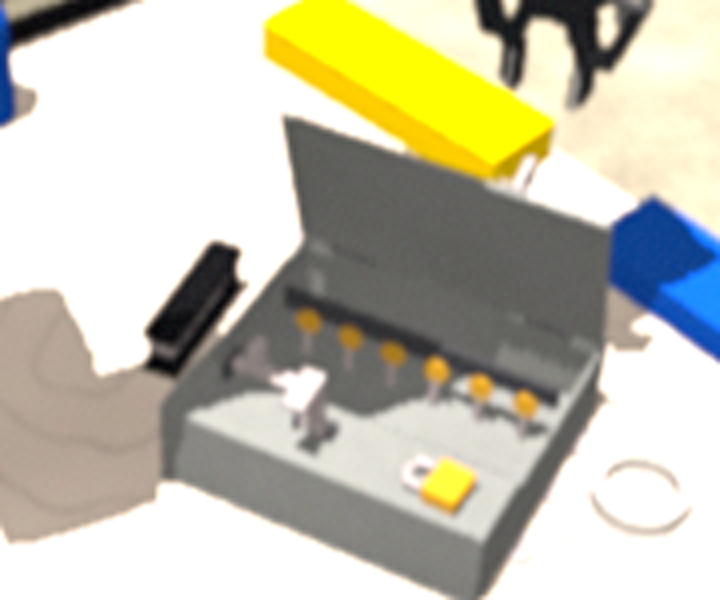

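View pics/t11z.png

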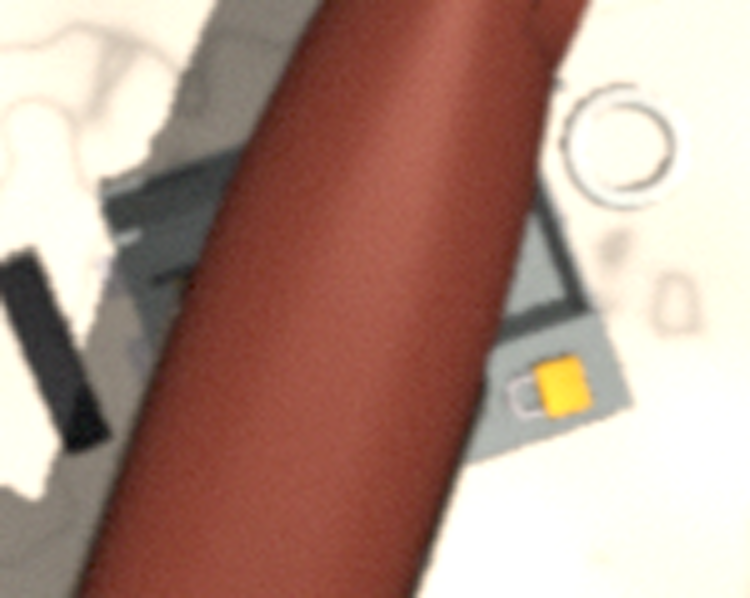

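Request:
play_rows --pt "0.05 0.12 0 0 0.5" --pt "0.1 0.3 0 0 0.5" --pt "0.2 0.48 0 0 0.5" --pt "0.3 0.66 0 0 0.5" --pt "0.4 0.84 0 0 0.5" --pt "0.5 1 0 0 0.5"

```text
time_s: 13.67
ee_pos: [0.6055, 0.0056, 0.4718]
orientation: [[-0.942, -0.336, -0.002], [-0.336, 0.942, 0.001], [0.002, 0.002, -1.0]]
ft_force: [-0.3, 0.5, 0.7]
gripper_width: 0.503
```

Request:
play_rows --pt "0.1 0.18 0 0 0.5" --pt "0.2 0.36 0 0 0.5" --pt "0.3 0.54 0 0 0.5" --pt "0.4 0.72 0 0 0.5" --pt "0.5 0.9 0 0 0.5" --pt "0.5 1 0 0 0.5" --pt "0.5 1 0 0 0.5"

```text
time_s: 14.25
ee_pos: [0.4844, 0.1226, 0.4728]
orientation: [[-0.941, -0.338, -0.001], [-0.338, 0.941, 0.001], [0.001, 0.001, -1.0]]
ft_force: [0.4, -0.1, -0.2]
gripper_width: 0.502
```

```bash
python3 -c "
from h import *
inc(W(-.039,-.06,.113))
G=cam('side')
S=G['img'][150:280,250:380]
cv2.imwrite('pics/s12.png',cv2.resize(cv2.convertScaleAbs(S,alpha=1.8),None,fx=4.5,fy=4.5,interpolation=cv2.INTER_CUBIC))
S=cam('top')['img']
cv2.imwrite('pics/t12z.png',cv2.resize(cv2.convertScaleAbs(S[125:247,235:385],alpha=1.5),None,fx=5,fy=4.9,interpolation=cv2.INTER_CUBIC))
"
```

```text
t 14.25 grasp [0.4842 0.1227 0.3178] case xy -0.03716756097608973 0.24379277589997433 inc [ 0.0162 -2.0269  1.3632] turn 0.0007989911825198925 F [ 0.3528 -0.1419 -0.2357] w 0.5016650971388921 q [-0.0148 -0.1725 -0.0489  1.6956  0.0008 -0.3594]
```

View pics/s12.png

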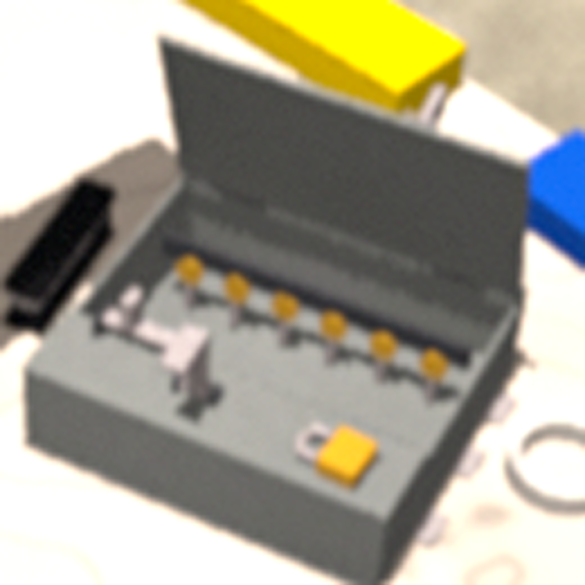

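View pics/t12z.png

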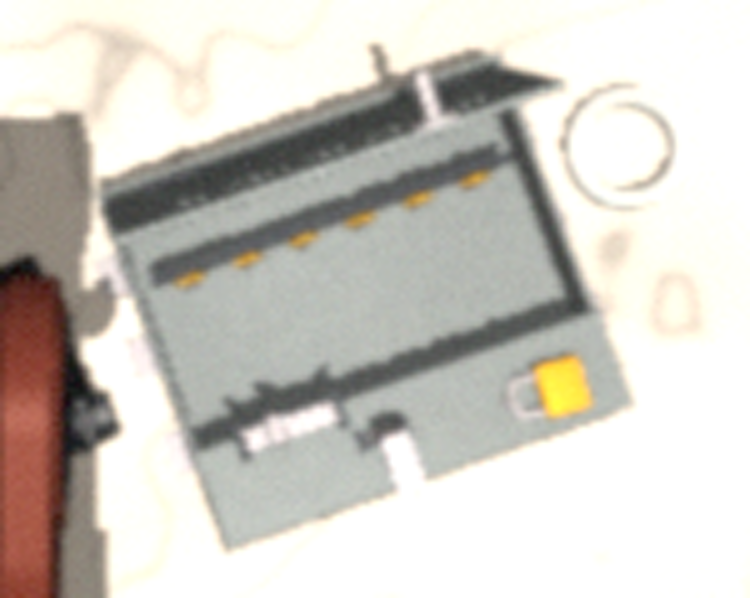

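The side view shows the lid's free edge corners at (162,38) and (528,163). The top view shows the same edge at about (120,235) and (562,84), the tab at (290,425) and the strap and tongue at (400,460). I'll triangulate these to get the angles.

```bash
python3 -c "
from h import *
T=cam('top');S=cam('side')
s=lambda x,y:(250+(x+.5)/4.5-.5,150+(y+.5)/4.5-.5)
def case(p): d=p-C; return np.array([d@X,d@Y,p[2]])
for n,a,b in [('lidL',(120,235),(162,38)),('lidR',(562,84),(528,163))]:
  p,e=tri(T,tz(*a),S,s(*b)); c=case(p); print(n,c,e,'ang',np.degrees(np.arctan2(c[2]-.085,.115-c[0])))
for th in (70,75,80,85):
  r=np.radians(th); print(th,[ (proj(G,W(.115-.168*np.cos(r),y,.085+.168*np.sin(r)))-o)*k-0 for G,o,k in ((T,[235,125],[5,4.9]),(S,[250,150],4.5)) for y in (.14,-.14)])
for th in (85,95,107,114):
  r=np.radians(th)
  for G,o,k in ((T,[235,125],[5,4.9]),(S,[250,150],4.5)):
    f=lambda a,b,y:(proj(G,W(-.082+a*np.cos(r)-b*np.sin(r),y,.0905+a*np.sin(r)+b*np.cos(r)))-o)*k
    print(th,'end',f(.064,-.0025,.011),f(.064,-.0025,.029),'tip',f(.064,.0355,.011),f(.064,.0355,.029),'hinge',f(0,0,.003),f(0,0,.037))
a=cv2.imread('pics/t12z.png')[360:540,300:480];b=cv2.imread('pics/s12.png')[270:440,80:250]
cv2.imwrite('pics/z13.png',np.hstack([cv2.resize(a,(390,390)),cv2.resize(b,(390,390))]))
"
```

```text
lidL [0.0713 0.1377 0.2435] 0.0021696199331727355 ang 74.60565491977432
lidR [ 0.0693 -0.1369  0.2476] 0.0028194149887936404 ang 74.3131808599111
70 [array([123.487 , 254.7029]), array([572.3785,  98.4618]), array([146.3854,  46.7041]), array([520.7326, 178.8008])]
75 [array([115.2435, 231.7593]), array([565.2394,  75.2891]), array([156.1179,  31.036 ]), array([529.6563, 161.5618])]
80 [array([106.8339, 208.4881]), array([557.5752,  51.9165]), array([165.9648,  16.6446]), array([538.4315, 145.6015])]
85 [array([ 98.3422, 185.1226]), array([549.4607,  28.5786]), array([175.8301,   3.6514]), array([546.9749, 131.0572])]
85 end [395.6921 399.6547] [368.2806 409.2836] tip [417.1699 455.951 ] [389.6755 465.6327] hinge [403.8778 414.0888] [354.0278 431.6115]
85 end [217.978  316.8097] [194.2441 307.3993] tip [191.5276 348.5205] [167.4818 338.8048] hinge [219.2575 393.6184] [175.6705 375.7438]
95 end [401.9354 416.2625] [374.5086 425.9038] tip [422.4858 473.1077] [395.0875 482.7625] hinge [403.8778 414.0888] [354.0278 431.6115]
95 end [210.2512 326.6089] [186.4325 317.1102] tip [183.2446 365.6623] [159.191 355.855] hinge [219.2575 393.6184] [175.6705 375.7438]
107 end [409.0026 436.2251] [381.6006 445.8659] tip [427.539  491.1943] [400.2963 500.8016] hinge [403.8778 414.0888] [354.0278 431.6115]
107 end [200.8557 341.0624] [176.9656 331.4575] tip [174.3844 387.2249] [150.3623 377.3219] hinge [219.2575 393.6184] [175.6705 375.7438]
114 end [412.7826 447.5236] [385.4163 457.1565] tip [429.7352 500.1737] [402.6005 509.7464] hinge [403.8778 414.0888] [354.0278 431.6115]
114 end [195.4816 350.6088] [171.5667 340.9438] tip [169.9267 399.9033] [145.9429 389.9536] hinge [219.2575 393.6184] [175.6705 375.7438]
```

View pics/z13.png

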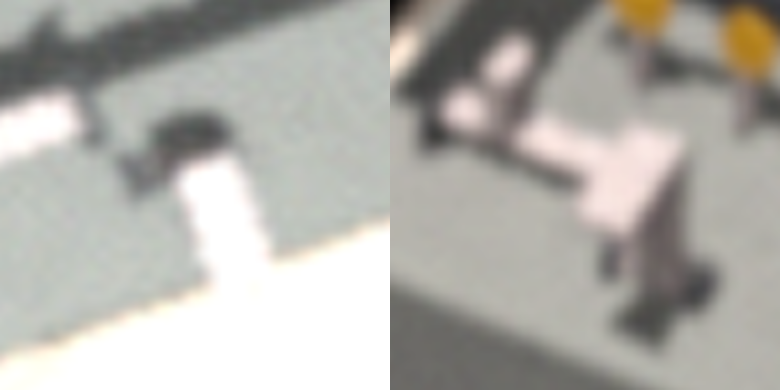

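The two lid corners give 74.6° and 74.3°, so the lid stands open. The latch comes out only about 95–105° by my estimates, so I'll nudge it further over with closed fingers from behind.

Request:
play_rows --pt "0 -0.15 0 0 0.8" --pt "0 -0.33 0 0 1" --pt "0 -0.52 0 0 1" --pt "0 -0.7 0 0 1" --pt "0 -0.75 0 0 1"

```text
time_s: 14.87
ee_pos: [0.5253, 0.0105, 0.4727]
orientation: [[-0.943, -0.332, -0.001], [-0.332, 0.943, -0.001], [0.001, -0.0, -1.0]]
ft_force: [-0.5, -0.5, -0.2]
gripper_width: 0.002
```

Request:
play_rows --pt "0 -0.15 0.1 0 1" --pt "0 -0.33 0.2 0 1" --pt "-0.05 -0.52 0.3 0 1" --pt "-0.08 -0.7 0.3 0 1" --pt "-0.08 -0.743 0.3 0 1" --pt "-0.08 -0.743 0.3 0 1" --pt "-0.08 -0.743 0.3 0 1"

```text
time_s: 15.45
ee_pos: [0.5725, -0.0868, 0.4287]
orientation: [[-0.942, -0.334, -0.001], [-0.334, 0.942, 0.001], [0.0, 0.001, -1.0]]
ft_force: [0.6, 0.6, -1.0]
gripper_width: -0.003
```

```bash
python3 -c "
from h import *
inc(W(-.03,.02,.153))
S=cam('side')['img'][130:280,215:395]
cv2.imwrite('pics/s14.png',cv2.resize(cv2.convertScaleAbs(S,alpha=2),None,fx=4,fy=4,interpolation=cv2.INTER_CUBIC))
"
```

```text
t 15.45 grasp [ 0.5724 -0.0867  0.2737] case xy -0.024283928167976233 0.016973776040391624 inc [0.0377 0.0194 0.805 ] turn -0.0003924428039994996 F [ 0.5851  0.6258 -0.9717] w -0.003253095860270133 q [-0.3762  0.0475  0.0818  1.606   0.0004 -0.717 ]
```

View pics/s14.png

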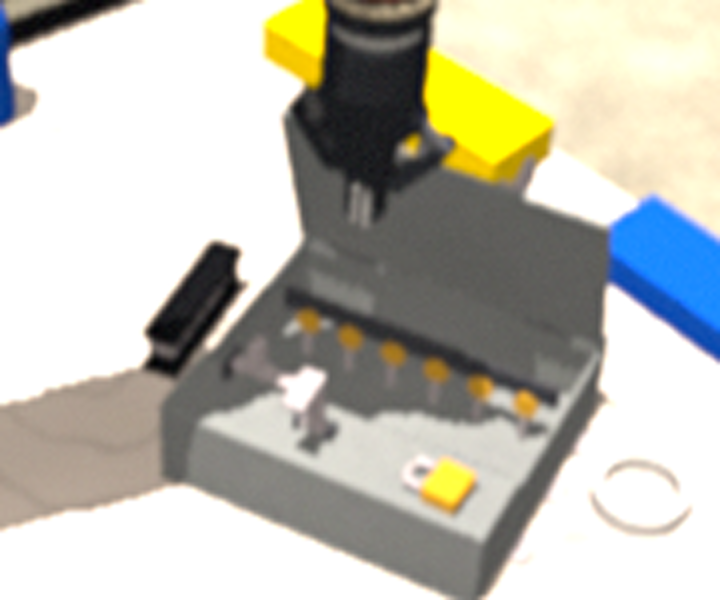

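The closed fingers at (360,205) are behind the strap at (305,390). I'll go down, then forward.

Request:
play_rows --pt "0 0.02 0.15 0 1" --pt "0 0.02 0.3 0 1" --pt "0 0.02 0.45 0 1" --pt "0 0.02 0.6 0 1" --pt "0 0.02 0.72 0 1" --pt "0 0.02 0.8 0 1" --pt "0 0.02 0.8 0 1" --pt "0.08 0.02 0.8 0 1" --pt "0.16 0.02 0.8 0 1" --pt "0.22 0.02 0.8 0 1" --pt "0.28 0.02 0.8 0 1" --pt "0.28 0.02 0.8 0 1"

```text
time_s: 16.5
ee_pos: [0.5313, -0.0981, 0.3101]
orientation: [[-0.942, -0.335, 0.001], [-0.335, 0.942, -0.001], [-0.001, -0.001, -1.0]]
ft_force: [0.3, 0.6, -0.8]
gripper_width: -0.002
```

Request:
play_rows --pt "0.03 0 0 0 1" --pt "0.06 0 0 0 1" --pt "0.09 0 0 0 1" --pt "0.12 0 0 0 1" --pt "0.13 0 0 0 1" --pt "0.13 0 0 0 1"

```text
time_s: 17.0
ee_pos: [0.5134, -0.1044, 0.309]
orientation: [[-0.942, -0.335, 0.0], [-0.335, 0.942, 0.0], [-0.0, 0.0, -1.0]]
ft_force: [-0.5, -0.6, 1.7]
gripper_width: 0.001
```

```bash
python3 -c "
from h import *
inc(W(-.03,.02,.153))
S=cam('side')['img'][130:280,215:395]
cv2.imwrite('pics/s15.png',cv2.resize(cv2.convertScaleAbs(S,alpha=2),None,fx=4,fy=4,interpolation=cv2.INTER_CUBIC))
"
```

```text
t 17.0 grasp [ 0.5134 -0.1044  0.154 ] case xy -0.08582257269951978 0.02002538118244532 inc [-0.3722 -0.      0.0067] turn -0.00014343114095088325 F [-0.4756 -0.6224  1.7151] w 0.0012073367250752956 q [-0.4507 -0.1253 -0.3041  1.392   0.0001 -0.7923]
```

View pics/s15.png

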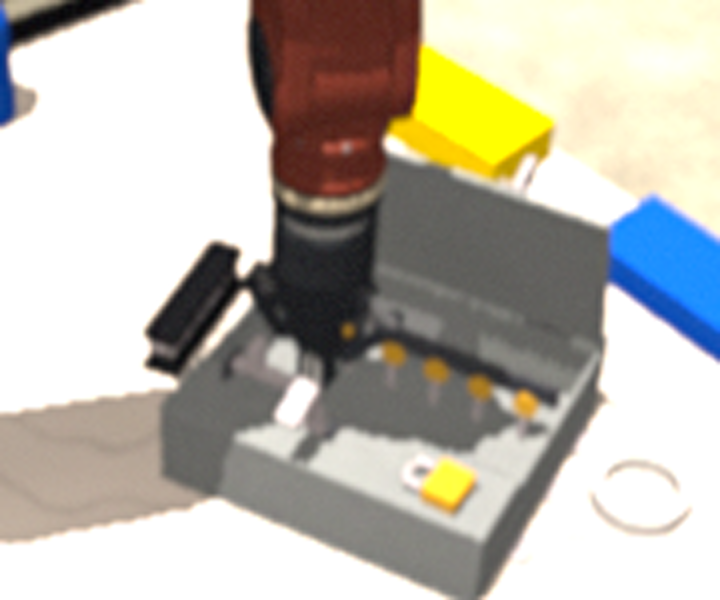

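The tongue blob moved from (303,388) to (297,402), so the latch is further over. I'll back off, rise and clear the view.

Request:
play_rows --pt "-0.1 0 0 0 1" --pt "-0.2 0 0 0 1" --pt "-0.25 0 -0.15 0 1" --pt "-0.25 0 -0.4 0 1" --pt "-0.25 0 -0.65 0 1" --pt "-0.25 0 -0.85 0 1" --pt "-0.25 0.1 -1 0 1" --pt "-0.2 0.3 -1 0 1" --pt "-0.1 0.5 -1 0 1" --pt "0 0.7 -1 0 1" --pt "0.1 0.9 -1 0 1" --pt "0.1 1 -1 0 1"

```text
time_s: 18.05
ee_pos: [0.4467, 0.0338, 0.4597]
orientation: [[-0.942, -0.336, -0.0], [-0.336, 0.942, 0.0], [0.0, 0.0, -1.0]]
ft_force: [-0.4, 0.0, 0.6]
gripper_width: -0.003
```

Request:
play_rows --pt "0 0.2 0 0 1" --pt "0 0.4 0 0 1" --pt "0 0.6 0 0 1" --pt "0 0.7 0 0 1" --pt "0 0.7 0 0 1" --pt "0 0.7 0 0 1"

```text
time_s: 18.55
ee_pos: [0.4139, 0.1314, 0.4591]
orientation: [[-0.941, -0.337, 0.0], [-0.337, 0.941, -0.0], [-0.0, -0.0, -1.0]]
ft_force: [0.0, -0.1, 0.4]
gripper_width: -0.002
```

```bash
python3 -c "
from h import *
inc(W(-.03,.02,.153))
T=cam('top');S=cam('side')
b=cv2.resize(cv2.convertScaleAbs(S['img'][150:280,250:380],alpha=1.8),None,fx=4.5,fy=4.5,interpolation=cv2.INTER_CUBIC)
a=cv2.resize(cv2.convertScaleAbs(T['img'][125:247,235:385],alpha=1.2),None,fx=5,fy=4.9,interpolation=cv2.INTER_CUBIC)
cv2.imwrite('pics/s16.png',b)
cv2.imwrite('pics/z16.png',np.hstack([cv2.resize(a[360:540,300:480],(390,390)),cv2.resize(b[270:440,80:250],(390,390))]))
cv2.imwrite('pics/t16.png',T['img'])
"
```

```text
t 18.55 grasp [0.4139 0.1313 0.3041] case xy -0.10045975648222358 0.2754846733424449 inc [-0.4664 -1.7038  1.008 ] turn 0.0006058744024173739 F [ 0.0284 -0.0827  0.3819] w -0.0018658492287146828 q [ 0.0044 -0.3803 -0.2468  1.7041 -0.0003 -0.3396]
```

View pics/s16.png

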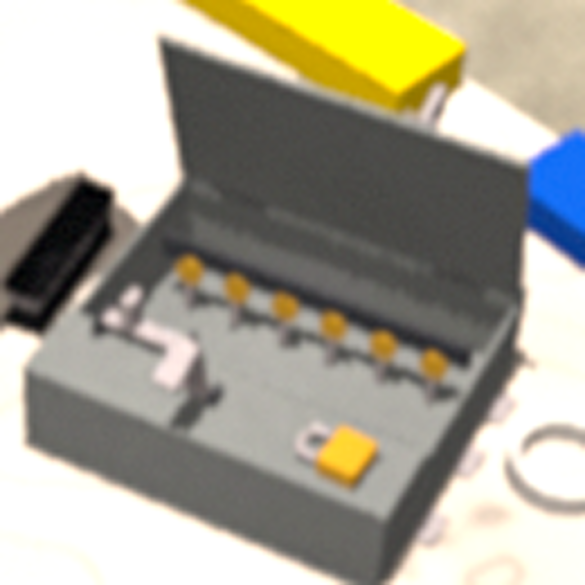

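View pics/z16.png

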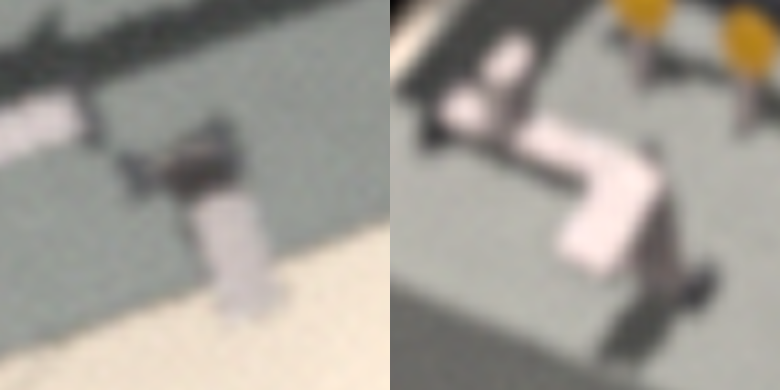

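View pics/t16.png

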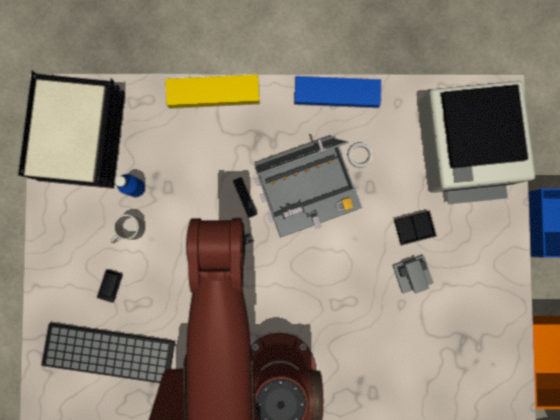

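The latch is clearly over: in the top-view crop its tongue now ends at about (250,310), against about (240,285) before. The lid corners are unchanged at (162,38) and (528,163). The tab is still drawn, and the padlock and the other things sit where they did at the start. I'll hand in.

```bash
python3 -c "
from h import *
print(env.sign_off())"
```

```text
the job is handed in; nothing more can be done
None
```

The key case is open and handed in at about 18.7 s of the 64 s allowed. I drew the tab first, then swung the latch up and over, and only then lifted the lid by its pull and let go.

- **Tab:** it moved 27.3 mm with the gripper and still looks drawn in the last pictures.
- **Latch:** after the first lift, the gripper's path suggested about 107° but the pictures suggested about 95–101°. With the lid already open, I pushed the strap further over using closed fingers. It now looks about 107° or more, judged by eye from the last pictures.
- **Lid:** triangulating its two front corners gave 74.6° and 74.3°. The gripper's path suggested about 78°. It did not move between the pictures taken after I let go, so it stands open by itself, about 4° above the 70° needed.
- **Surroundings:** the padlock and other desk things look to be in the same places in the last pictures. The gripper was clear of everything, and the force readings I took stayed below about 12 N.

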